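# Mark a tool pack and file it in the dispatch drawer

### The job

Take the tool pack with the blue lid and, keeping hold of it upright, press its base down on the middle of the marker's orange sprung pad until the pad is fully down, and hold it there for about a second. Then stand the pack upright in the open drawer, setting it down gently rather than dropping it, and slide the drawer fully shut without toppling the pack. Leave the other two packs and the brush where they are.

Things in the scene. Friction and masses are not known exactly. Their poses are not given: they have to be found in the camera images.
- pack_blue: tool pack with a blue screw lid: upright closed cylinder, 48 mm diameter, 85 mm tall, bronze-brown with a paper band below and a 28 mm tall blue lid above; about 0.16 kg. Origin: centre of its underside, z up along its axis. The pack to mark and file; it may stand at any of the three pack places.
- pack_white: tool pack with a white screw lid: upright closed cylinder, 48 mm diameter, 85 mm tall, bronze-brown with a paper band below and a 28 mm tall white lid above; about 0.16 kg. Origin: centre of its underside, z up along its axis. Bystander.
- pack_yellow: tool pack with a yellow screw lid: upright closed cylinder, 48 mm diameter, 85 mm tall, bronze-brown with a paper band below and a 28 mm tall yellow lid above; about 0.16 kg. Origin: centre of its underside, z up along its axis. Bystander.
- brush: small bench brush lying on the table near the robot, about 160 mm long and less than 30 mm high. Origin under its middle, x along its length. Bystander.
- marker: lot-code marker: grey box 170 x 150 mm, deck 44 mm above the table, with a blue console ridge 45 mm wide, 72 mm high, along its far edge. It is fixed. Origin: on the table, 10 mm beyond the pad's axis along its own +x; the box spans x -70..100 mm, y -75..75 mm; the console spans x 55..100 mm.
- pad_top (a point): centre of the top face of the marker's orange round sprung pad, 64 mm diameter; 60 mm above the table when up, 46 mm when fully down (2 mm above the deck); moves with the pad. z up.
- pad (a joint): travel of the pad in m: 0 up, 0.014 fully down on its stop. The spring pushes back with 4 N at the start of travel and 13 N at the bottom, so it does not sink under the pack's weight.
- cabinet_drawer0 (a joint): opening of the drawer in m: 0 shut, up to 0.15; it starts 0.115 to 0.14 open and slides with about 1 N of friction.
- cabinet: fixed grey steel cabinet on the table, 220 mm deep (x), 220 mm wide (y), 130 mm high, one drawer with blue front facing the robot. Origin: centre of its underside; its x axis points from the front into the cabinet, the drawer opens along its -x. The front face is at x -110 mm.
- cabinet_drawer0_handle (a point): middle of the drawer's steel bar handle, 92 mm above the table, 35 mm in front of the drawer front's outer face; the bar is 110 mm long along its y and about 10 mm thick. x points into the cabinet (push this way to shut). Moves with the drawer.
- drawer_spot (a point): point on the drawer's inner floor (22 mm above the table), on its centre line, 52 mm behind the inner face of the drawer's front wall; a good place for the pack. x points into the cabinet, moves with the drawer. Inside, the drawer is 178 mm wide (y) and 175 mm long; side walls reach 108 mm, the drawer front 117 mm, the cabinet top's underside 118 mm above the table.
Not all that is in view belongs to the job. What is shaped like the marker but green is not meant.

How it is judged:
On the way, in this order (a step that is already met when the one before it is completed fails the run):
1. the held blue-lidded pack presses the pad fully down, upright and on the middle of the pad, for half a second (value of joint pad above 0.0125 m and horizontal distance between pack_blue and pad_top below 0.01 m and z of pack_blue in the frame of pad_top below 0.004 m and angle between pack_blue's own z axis and vertical below 0.1 rad and contact force between pack_blue and the fingers above 1 N), for 0.5 s.
2. the pack stands upright on the drawer's floor, let go, the drawer still open (x of pack_blue in the frame of drawer_spot between -0.03 and 0.11 m and y of pack_blue in the frame of drawer_spot between -0.07 and 0.07 m and z of pack_blue in the frame of drawer_spot between -0.005 and 0.005 m and angle between pack_blue's own z axis and vertical below 0.1 rad and linear speed of pack_blue below 0.02 m/s and contact force between pack_blue and the fingers below 0.1 N and value of joint cabinet_drawer0 above 0.02 m), for 0.2 s.
At the end, for the whole second after the job is handed in: The drawer is shut to within 6 mm; the blue-lidded pack stands upright (within 0.1 rad) at rest on the drawer's floor, released; the pad is back up (within 3 mm); the other packs and the brush are within 30 mm of where they started (value of joint cabinet_drawer0 below 0.006 m and x of pack_blue in the frame of drawer_spot between -0.03 and 0.11 m and y of pack_blue in the frame of drawer_spot between -0.07 and 0.07 m and z of pack_blue in the frame of drawer_spot between -0.005 and 0.005 m and angle between pack_blue's own z axis and vertical below 0.1 rad and linear speed of pack_blue below 0.02 m/s and contact force between pack_blue and the fingers below 0.1 N and value of joint pad below 0.003 m and distance of each of pack_white, pack_yellow, brush from where it was at the start of the episode below 0.03 m); the robot touches nothing.
It fails at once if the white-lidded pack is moved more than 30 mm or tipped over (distance of pack_white from where it was at the start of the episode above 0.03 m or angle between pack_white's own z axis and vertical above 0.4 rad).
It fails at once if the yellow-lidded pack is moved more than 30 mm or tipped over (distance of pack_yellow from where it was at the start of the episode above 0.03 m or angle between pack_yellow's own z axis and vertical above 0.4 rad).
It fails at once if the brush is moved more than 30 mm (distance of brush from where it was at the start of the episode above 0.03 m).
It fails at once if the blue-lidded pack is dropped (falls free by more than about 25 mm) (contact force between pack_blue and the fingers below 0.1 N and linear speed of pack_blue above 0.7 m/s).
It also fails if it takes over 69 s, if anything falls off the work surface, if the arm or the gripper's body presses on something with over 40 N, if the wrist force passes 120 N, or if a joint passes its speed limit or range.

### The arm

A 6-joint arm with a two-finger parallel gripper is mounted at the origin on the work surface. World frame = base frame: x ahead of the robot, y to its left, z up, the work surface at z = 0. Lengths are in m, angles in rad, forces in N, time in s.
With the tool pointing down it reaches from about 0.35 to 0.85 m from the base axis. Payload 8.1 kg.
Tool frame: the origin (TCP) lies midway between the tips of the shut fingers; the grasp point (between the pads) lies 19 mm behind it (grasp_offset is the distance from the TCP to the grasp point, in m); z points along the fingers, y is the direction in which the jaws open and shut (so a half turn about z gives the same grasp; the last joint's range is limited). The gripper opens to 93 mm and grips with 3 to 60 N. Pads are 15 mm wide; open, the fingers measure 128 mm over their backs; the gripper's body (75 mm by 188 mm) begins 65 mm behind the grasp point.
Start: joints at [-1.224, 0.13, 1.488, -0, 1.523, -0.085], TCP at [0.251, -0.545, 0.193] pointing down, gripper open.
Joint ranges: [-2.96, 2.96], [-0.89, 2.26], [0.02, 2.5], [-1.34, 4.48], [0, 2.73], [-2.66, 2.66]. Speed limits (rad/s): [2.39, 2.39, 2.79, 3.14, 3.14, 3.14].

### API

Orientations are given as a 3x3 rotation matrix whose columns are the frame's x, y, z axes.
In Python, from workcell import * gives the robot as it stands.
- The arm moves only by the tool send_rows, never from a script. Its argument "commands" is a list of rows, each an object with "travel": the shift along the tool's x, y, z in mm, a list of three; "rot": the turn, a rotation vector about the tool's x, y, z in degrees, a list of three; "claw": the closure, from 0 (fully open) to 1 (shut). A call has 1 to 20 rows; each row shifts and turns the commanded pose from where the row before left it, along the tool's axes as they then stand; what a row does not reach is not made up. A row lasts 1/10 s, in which the tool goes at most 50 mm and 8.59 degrees, less where a joint would pass 70% of its speed; a pose out of reach is approached as far as the arm can. A call is refused whole if a number of a shift passes 50 or a number of a turn 8.59, either way. A call with a gripper value outside its range is refused whole. The fingers move at their own pace and stop on an object; the grip force is fixed at half the most. Time passes only in rows, so rows that do not move let the fingers close. It gives the time, the measured TCP pose, the force and the opening at its end, in the units of the state.
- state(): the state, without advancing time (a new reading comes with each control period).
- capture(name): name is "side" or "top"; returns a dict with "image" (400x640x3 uint8, red, green, blue), "depth" (400x640 float32, m along the optical axis (not along the pixel's ray), 0 where there is no reading), "mtx" (3x3 intrinsics, pixels), "R" (3x3) and "t" (3): a world point X has camera coordinates R X + t. Camera axes: x right, y down, z forward; pixel columns grow to the right and rows downward; lengths in m; the calibration is good to about 2 mm. A picture is of the moment at which its call begins.
- finish_job(): hands the job in, once; it reports no verdict.
The state is a dict: "time": time; "joints": joint angles; "joint_velocities": joint speeds; "effort": joint torques, N m; "ee_pos": TCP position; "ee_rot": TCP orientation; "wrist_force": force on the tool from outside, world axes, zero at the start; "wrist_torque": the same for the moment, N m; "width": opening from 0.0 (shut) to 1.0 (fully open).
Only numpy, scipy, OpenCV 4.12 (cv2) and the standard library are available. Lean on these libraries where they do the work, as an engineer would, in place of code of your own. Each camera call takes 0.05 s, during which the arm holds its last target. There are 200 camera calls.

## Working session

There is one attempt and no reset: what is moved stays moved. The work goes in short steps, Python scripts to look and compute and a tool call to move; the robot and the scene stay as the last step left them, time stands still between calls to the robot, and variables do not carry over. Pictures are saved under pics/ and viewed, about 8 in all and at most 12, crops included, and the job is handed in when it is done.

Besides the shell and the picture viewer there is one more tool, called after ">>>" by a JSON object that holds its "method" and its "body". send_rows: Moves the arm, as the interface text tells. Its arguments: {"type":"object","properties":{"commands":{"type":"array"}},"required":["commands"]}

```bash
mkdir -p pics; ls
cat > h.py <<'E'
from workcell import *
import numpy as np, cv2
def snap(n):
    c=capture(n); return c
def world(c,u,v,d=None):
    d=c["depth"][v,u] if d is None else d
    p=np.linalg.inv(c["mtx"])@np.stack([u*d,v*d,d*np.ones_like(d)]) 
    return c["R"].T@(p-np.array(c["t"])[:,None] if p.ndim>1 else p-np.array(c["t"]))
def cloud(c):
    v,u=np.mgrid[:400,:640]; d=c["depth"].astype(float)
    p=np.linalg.inv(c["mtx"])@np.stack([u*d,v*d,d]).reshape(3,-1)
    w=(c["R"].T@(p-np.array(c["t"])[:,None])).T.reshape(400,640,3); w[d==0]=np.nan
    return w
def save(n,im): cv2.imwrite("pics/"+n,im[:,:,::-1])
E
python3 - <<'E'
from h import *
s=state(); print({k:np.round(v,3).tolist() for k,v in s.items()})
for n in("top","side"):
    c=snap(n); save(n+"0.png",c["image"]); np.savez(n+"0.npz",**c); print(n,np.round(c["R"],2).tolist(),np.round(c["t"],2),(c["depth"]>0).mean())
E
```

```text
pics
{'time': 0.0, 'joints': [-1.224, 0.131, 1.489, 0.0, 1.523, -0.085], 'joint_velocities': [0.0, -0.0, -0.003, -0.0, -0.002, -0.001], 'effort': [0.001, -55.985, -49.176, 0.077, 0.035, -0.0], 'ee_pos': [0.251, -0.544, 0.192], 'ee_rot': [[0.908, 0.419, -0.001], [0.419, -0.908, 0.002], [0.0, -0.002, -1.0]], 'wrist_force': [-0.863, 0.181, -0.71], 'wrist_torque': [0.026, -0.039, 0.064], 'width': 0.998}
top [[0.03, -1.0, -0.02], [-1.0, -0.03, -0.06], [0.06, 0.02, -1.0]] [0.1  0.55 1.18] 0.99601953125
side [[-0.61, -0.79, -0.02], [-0.61, 0.48, -0.63], [0.51, -0.37, -0.77]] [0.42 0.36 0.61] 0.99605859375
```

View pics/top0.png

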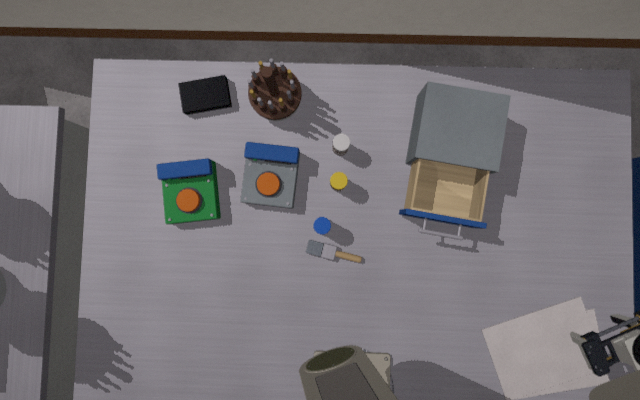

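View pics/side0.png

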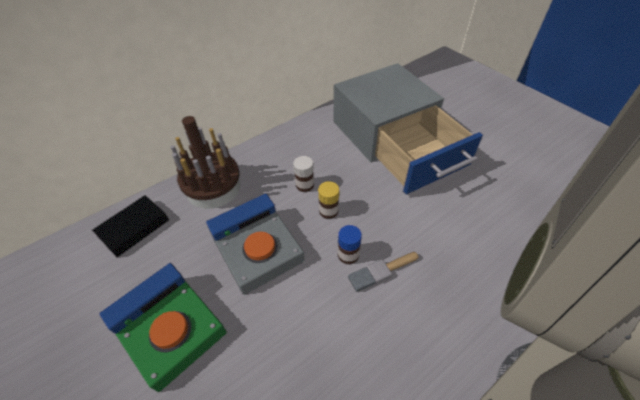

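Top view:
- Blue-lidded pack at (322,226). It could be confused with the yellow lid (339,181), white lid (341,143), the blue consoles (271,152) and (184,169), or the blue drawer front (443,216).
- The grey marker's pad is at (268,184). The green decoy's pad is at (188,201).
- The brush is at (335,252), and the drawer is open with its handle at (442,232).

Side view agrees: blue pack at (349,244), grey marker's pad at (259,246). I choose the round blue lid at (322,226) and the pad at (268,184), and will check both in one crop.

```bash
cat > m.py <<'E'
from h import *
T=dict(np.load("top0.npz")); S=dict(np.load("side0.npz"))
def ray(c,u,v,z):
    d=c["R"].T@np.linalg.inv(c["mtx"])@np.array([u,v,1.]); o=-c["R"].T@c["t"]
    return o+d*(z-o[2])/d[2]
def blob(c,lo,hi,box):
    hsv=cv2.cvtColor(c["image"],cv2.COLOR_RGB2HSV); m=cv2.inRange(hsv,lo,hi); k=np.zeros_like(m)
    x0,y0,x1,y1=box; k[y0:y1,x0:x1]=m[y0:y1,x0:x1]
    cs=cv2.findContours(k,0,2)[0]; b=max(cs,key=cv2.contourArea); return b,k
if __name__=="__main__":
    WT=cloud(T); WS=cloud(S)
    B=(100,120,40),(130,255,255); O=(3,150,80),(15,255,255); Y=(20,120,80),(32,255,255)
    def top(name,c,W,col,box,zmin,zmax):
        b,k=blob(c,*col,box); w=W[k>0]; w=w[(w[:,2]>zmin)&(w[:,2]<zmax)].astype(np.float32)
        (x,y),r=cv2.minEnclosingCircle(w[:,:2].copy()); print(name,len(w),"med",np.median(w,0).round(4),"circ",round(x,4),round(y,4),round(r,4))
        return w
    for n,c,W,bx in(("top",T,WT,[(305,210,340,240),(250,165,290,205),(325,168,355,195)]),("side",S,WS,[(330,222,370,256),(240,228,280,265),(314,178,345,205)])):
        top(n+" blue",c,W,B,bx[0],.08,.09); top(n+" pad",c,W,O,bx[1],.055,.066); top(n+" yel",c,W,Y,bx[2],.08,.09)
        # table check
    print("table",np.nanmedian(WT[280:320,150:250].reshape(-1,3),0),np.nanmedian(WS[300:330,270:320].reshape(-1,3),0))
    wh=WT[130:156,330:352].reshape(-1,3); wh=wh[wh[:,2]>.08]; print("white",np.median(wh,0),len(wh))
    def rect(n,w):
        r=cv2.minAreaRect(w[:,:2].astype(np.float32)); print(n,np.round(r[0],4),np.round(r[1],4),r[2], "z",np.median(w[:,2]))
    q=WT[75:172,400:515].reshape(-1,3); rect("cab",q[(q[:,2]>.122)&(q[:,2]<.14)])
    w=top("dfrontT",T,WT,B,(395,200,495,235),.105,.13); rect("dfT",w)
    b,k=blob(S,*B,(395,130,490,195)); w=WS[k>0]; rect("dfS",w[(w[:,2]>.111)&(w[:,2]<.125)])
    q=WT[215:242,415:470].reshape(-1,3); h=q[(q[:,2]>.08)&(q[:,2]<.103)]; rect("handle",h)
    q=WT[140:215,238:305].reshape(-1,3); rect("deck",q[(q[:,2]>.036)&(q[:,2]<.052)]); rect("console",q[(q[:,2]>.067)&(q[:,2]<.078)])
    q=WT[236:268,300:368].reshape(-1,3); q=q[(q[:,2]>.008)&(q[:,2]<.04)]; rect("brush",q); print(q.min(0),q.max(0))
    save("crop0.png",np.hstack([cv2.resize(T["image"][130:270,225:375],(400,373),interpolation=2),cv2.resize(S["image"][180:300,200:328],(398,373),interpolation=2)]))
E
python3 m.py
```

```text
top blue 210 med [0.4661 0.0961 0.086 ] circ 0.466 0.0957 0.023
top pad 390 med [0.5767 0.2505 0.0612] circ 0.5777 0.2512 0.0319
top yel 228 med [0.5885 0.055  0.0856] circ 0.5893 0.0544 0.0239
side blue 352 med [0.4647 0.0974 0.0847] circ 0.4661 0.0968 0.0243
side pad 603 med [0.5758 0.2515 0.0601] circ 0.577 0.2508 0.0316
side yel 272 med [0.589  0.055  0.0847] circ 0.5914 0.0533 0.0254
table [0.23991589 0.44578345 0.00143183] [4.27793082e-01 2.68325172e-01 5.08239225e-05]
white [0.69475487 0.0499988  0.08637228] 239
cab [ 0.7369 -0.2659] [0.2222 0.2072] 81.2450942993164 z 0.1307659170217763
dfrontT 466 med [ 0.4934 -0.2259  0.1183] circ 0.4959 -0.2281 0.1066
dfT [ 0.4935 -0.2277] [0.2128 0.0151] 81.3056411743164 z 0.11825792
dfS [ 0.4938 -0.2257] [0.2104 0.0132] 81.52432250976562 z 0.11663323082011673
handle [ 0.4657 -0.2282] [0.1352 0.0405] 81.26367950439453 z 0.0965947240883368
deck [0.5997 0.2496] [0.1505 0.1648] 84.9088134765625 z 0.045302274641642014
console [0.632  0.2469] [0.1501 0.1107] 84.64076232910156 z 0.07297453941956648
brush [0.3931 0.0593] [0.1598 0.0555] 75.47807312011719 z 0.019358534629682032
[ 0.36286418 -0.01797108  0.00818027] [0.43112034 0.14017923 0.0288925 ]
```

View pics/crop0.png

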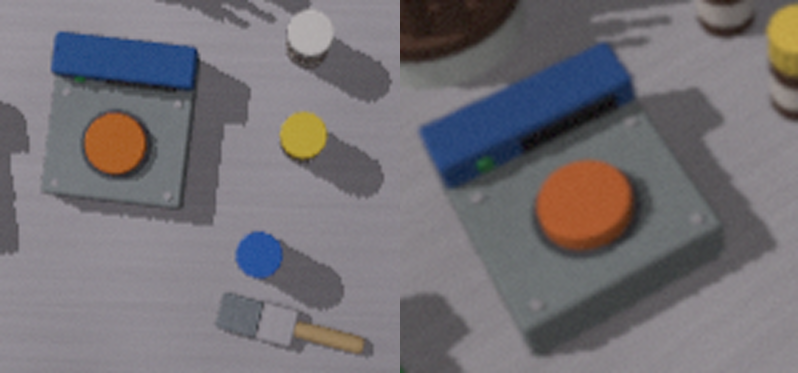

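The crop confirms the choice: round blue lid standing alone, with the orange pad on the grey body.

Positions (m):
- Pack: (0.466, 0.0965)
- Pad: (0.577, 0.251)
- Cabinet yaw: -8.8°
- Drawer front mid: (0.4935, -0.227)

I turn the jaws along the drawer's y axis straight away and keep that yaw for the whole job.

>>> {"method": "send_rows", "body": {"commands": [{"travel": [0,0,0],"rot": [0,0,8.4],"claw": 0},{"travel": [0,0,0],"rot": [0,0,8.4],"claw": 0},{"travel": [0,0,0],"rot": [0,0,8.4],"claw": 0},{"travel": [0,0,0],"rot": [0,0,8.4],"claw": 0},{"travel": [8,-44,0],"rot": [0,0,0],"claw": 0},{"travel": [8,-44,0],"rot": [0,0,0],"claw": 0},{"travel": [8,-44,0],"rot": [0,0,0],"claw": 0},{"travel": [8,-44,0],"rot": [0,0,0],"claw": 0},{"travel": [8,-44,0],"rot": [0,0,0],"claw": 0},{"travel": [8,-44,0],"rot": [0,0,0],"claw": 0},{"travel": [8,-44,0],"rot": [0,0,0],"claw": 0},{"travel": [8,-44,0],"rot": [0,0,0],"claw": 0},{"travel": [8,-44,0],"rot": [0,0,0],"claw": 0},{"travel": [8,-44,0],"rot": [0,0,0],"claw": 0},{"travel": [8,-44,0],"rot": [0,0,0],"claw": 0},{"travel": [8,-44,0],"rot": [0,0,0],"claw": 0},{"travel": [8,-44,0],"rot": [0,0,0],"claw": 0},{"travel": [8,-44,0],"rot": [0,0,0],"claw": 0},{"travel": [3,-50,0],"rot": [0,0,0],"claw": 0},{"travel": [0,0,0],"rot": [0,0,0],"claw": 0}]}}

```text
time: 2.1
ee_pos: [0.4672, 0.1007, 0.1924]
ee_rot: [[0.989, -0.148, -0.001], [-0.148, -0.989, 0.002], [-0.001, -0.002, -1.0]]
wrist_force: [0.4, -0.2, -0.3]
width: 0.997
```

```bash
cat > d.py <<'E'
import sys; from h import *
s=state(); g=np.array([float(a) for a in sys.argv[1:4]]); R=np.array(s["ee_rot"]); p=np.array(s["ee_pos"])
print("t",s["time"],"p",p.round(4),"yaw",np.degrees(np.arctan2(R[1,0],R[0,0])).round(2),"z",R[:,2].round(4),"F",np.round(s["wrist_force"],2),"w",round(s["width"],3))
print("tool mm to goal",(R.T@(g-p)*1000).round(1),"j",np.round(s["joints"],2))
E
python3 d.py .466 .0965 .12
```

```text
t 2.1 p [0.4672 0.1007 0.1924] yaw -8.51 z [-9.0e-04  1.9e-03 -1.0e+00] F [ 0.44 -0.22 -0.34] w 0.997
tool mm to goal [-0.4  4.5 72.4] j [ 0.1  -0.2   1.82  0.    1.53  1.82]
```

>>> {"method": "send_rows", "body": {"commands": [{"travel": [0,4.5,10],"rot": [0,0,0],"claw": 0},{"travel": [0,0,20],"rot": [0,0,0],"claw": 0},{"travel": [0,0,20],"rot": [0,0,0],"claw": 0},{"travel": [0,0,20],"rot": [0,0,0],"claw": 0},{"travel": [0,0,20],"rot": [0,0,0],"claw": 0},{"travel": [0,0,20],"rot": [0,0,0],"claw": 0},{"travel": [0,0,20],"rot": [0,0,0],"claw": 0},{"travel": [0,0,12],"rot": [0,0,0],"claw": 0},{"travel": [0,0,0],"rot": [0,0,0],"claw": 0},{"travel": [0,0,0],"rot": [0,0,0],"claw": 0.3},{"travel": [0,0,0],"rot": [0,0,0],"claw": 0.4},{"travel": [0,0,0],"rot": [0,0,0],"claw": 0.6},{"travel": [0,0,0],"rot": [0,0,0],"claw": 1},{"travel": [0,0,0],"rot": [0,0,0],"claw": 1},{"travel": [0,0,0],"rot": [0,0,0],"claw": 1},{"travel": [0,0,0],"rot": [0,0,0],"claw": 1},{"travel": [0,0,0],"rot": [0,0,0],"claw": 1},{"travel": [0,0,0],"rot": [0,0,0],"claw": 1}]}}

```text
time: 3.9
ee_pos: [0.4669, 0.0911, 0.0512]
ee_rot: [[0.988, -0.154, 0.001], [-0.154, -0.988, 0.0], [0.001, -0.0, -1.0]]
wrist_force: [-0.5, 1.9, 3.0]
width: 0.503
```

```bash
python3 d.py .577 .251 .16
```

```text
t 3.9 p [0.4669 0.0911 0.0512] yaw -8.85 z [ 6.e-04  4.e-04 -1.e+00] F [-0.47  1.93  2.96] w 0.503
tool mm to goal [  84.2 -174.9 -108.7] j [ 0.08 -0.09  1.98  0.    1.25  1.81]
```

>>> {"method": "send_rows", "body": {"commands": [{"travel": [0,0,-10],"rot": [0,0,0],"claw": 1},{"travel": [0,0,-20],"rot": [0,0,0],"claw": 1},{"travel": [0,0,-20],"rot": [0,0,0],"claw": 1},{"travel": [0,0,-20],"rot": [0,0,0],"claw": 1},{"travel": [0,0,-20],"rot": [0,0,0],"claw": 1},{"travel": [0,0,-20],"rot": [0,0,0],"claw": 1},{"travel": [8,-17,0],"rot": [0,0,0],"claw": 1},{"travel": [8,-17,0],"rot": [0,0,0],"claw": 1},{"travel": [8,-17,0],"rot": [0,0,0],"claw": 1},{"travel": [8,-17,0],"rot": [0,0,0],"claw": 1},{"travel": [8,-17,0],"rot": [0,0,0],"claw": 1},{"travel": [8,-17,0],"rot": [0,0,0],"claw": 1},{"travel": [8,-17,0],"rot": [0,0,0],"claw": 1},{"travel": [8,-17,0],"rot": [0,0,0],"claw": 1},{"travel": [8,-17,0],"rot": [0,0,0],"claw": 1},{"travel": [8,-17,0],"rot": [0,0,0],"claw": 1},{"travel": [4,-5,0],"rot": [0,0,0],"claw": 1},{"travel": [0,0,0],"rot": [0,0,0],"claw": 1},{"travel": [0,0,0],"rot": [0,0,0],"claw": 1},{"travel": [0,0,0],"rot": [0,0,0],"claw": 1}]}}

```text
time: 5.9
ee_pos: [0.5762, 0.25, 0.161]
ee_rot: [[0.988, -0.155, -0.0], [-0.155, -0.988, -0.0], [-0.0, 0.0, -1.0]]
wrist_force: [-0.0, 0.8, -1.2]
width: 0.505
```

```bash
python3 d.py .577 .251 .16
python3 - <<'E'
from h import *
c=snap("side"); np.savez("side1.npz",**c); W=cloud(c)
save("side1.png",cv2.resize(c["image"][120:320,140:400],(780,600),interpolation=2))
E
```

```text
t 5.9 p [0.5762 0.25   0.161 ] yaw -8.89 z [-4.e-04 -4.e-04 -1.e+00] F [-0.02  0.8  -1.2 ] w 0.505
tool mm to goal [ 0.6 -1.1  1. ] j [ 0.33  0.22  1.44 -0.    1.48  2.05]
```

View pics/side1.png

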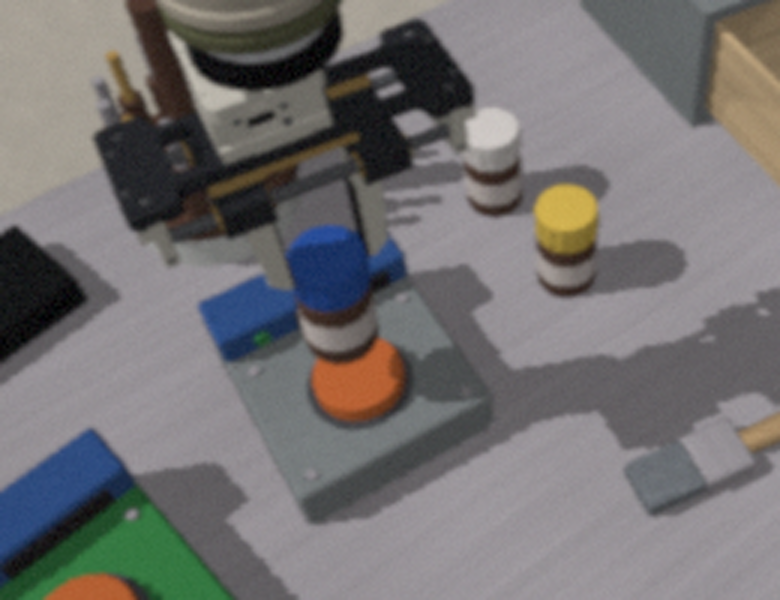

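The blue pack is held upright, lid at crop (330,268) and paper band (338,330), above the grey marker's pad at (357,380). The other packs and the brush are untouched. Next I fit the held pack's axis from depth.

Run:
```python
from h import *
from scipy.optimize import least_squares
from math import *
c=dict(np.load("side1.npz")); W=cloud(c)
p=W[195:242,236:268].reshape(-1,3); p=p[~np.isnan(p).any(1)]
p=p[(p[:,2]>.1)&(p[:,2]<.21)&(np.hypot(p[:,0]-.576,p[:,1]-.25)<.04)]
im=c["image"][195:242,236:268].reshape(-1,3)
print(len(p),"z range",np.percentile(p[:,2],[0,2,50,98,100]).round(4))
for lo,hi in((.115,.14),(.115,.165),(.14,.185)):
    q=p[(p[:,2]>lo)&(p[:,2]<hi)]
    r=least_squares(lambda a:np.hypot(q[:,0]-a[0],q[:,1]-a[1])-.024,[.576,.25],loss="soft_l1",f_scale=.002)
    print(lo,hi,len(q),r.x.round(4),np.std(r.fun).round(4))
t=p[p[:,2]>.19]; print("top",len(t),t.mean(0) if len(t) else 0)
```

```text
1150 z range [0.1089 0.1154 0.1841 0.2029 0.2095]
0.115 0.14 179 [0.5766 0.2536] 0.0006
0.115 0.165 401 [0.5765 0.2531] 0.0007
0.14 0.185 388 [0.5765 0.2522] 0.0008
top 518 [0.57211692 0.24912534 0.19575612]
```

>>> {"method": "send_rows", "body": {"commands": [{"travel": [0.5,1,10],"rot": [0,0,0],"claw": 1},{"travel": [0,0,10],"rot": [0,0,0],"claw": 1},{"travel": [0,0,10],"rot": [0,0,0],"claw": 1},{"travel": [0,0,10],"rot": [0,0,0],"claw": 1},{"travel": [0,0,5],"rot": [0,0,0],"claw": 1},{"travel": [0,0,2],"rot": [0,0,0],"claw": 1},{"travel": [0,0,2],"rot": [0,0,0],"claw": 1},{"travel": [0,0,2],"rot": [0,0,0],"claw": 1},{"travel": [0,0,2],"rot": [0,0,0],"claw": 1},{"travel": [0,0,2],"rot": [0,0,0],"claw": 1},{"travel": [0,0,2],"rot": [0,0,0],"claw": 1},{"travel": [0,0,2],"rot": [0,0,0],"claw": 1},{"travel": [0,0,2],"rot": [0,0,0],"claw": 1},{"travel": [0,0,2],"rot": [0,0,0],"claw": 1},{"travel": [0,0,0],"rot": [0,0,0],"claw": 1},{"travel": [0,0,0],"rot": [0,0,0],"claw": 1}]}}

```text
time: 7.55
ee_pos: [0.5779, 0.25, 0.0995]
ee_rot: [[0.988, -0.154, 0.002], [-0.154, -0.988, 0.001], [0.002, -0.001, -1.0]]
wrist_force: [-1.0, -1.0, 8.9]
width: 0.508
```

```bash
python3 d.py .577 .251 .097
```

```text
t 7.55 p [0.5779 0.25   0.0995] yaw -8.86 z [ 2.4e-03  5.0e-04 -1.0e+00] F [-1.02 -1.03  8.93] w 0.508
tool mm to goal [-1.1 -0.9  2.5] j [ 0.33  0.27  1.51 -0.    1.37  2.05]
```

>>> {"method": "send_rows", "body": {"commands": [{"travel": [0,0,1.5],"rot": [0,0,0],"claw": 1},{"travel": [0,0,1.5],"rot": [0,0,0],"claw": 1},{"travel": [0,0,1],"rot": [0,0,0],"claw": 1},{"travel": [0,0,0],"rot": [0,0,0],"claw": 1},{"travel": [0,0,0],"rot": [0,0,0],"claw": 1}]}}

```text
time: 8.05
ee_pos: [0.5787, 0.25, 0.097]
ee_rot: [[0.988, -0.154, 0.004], [-0.154, -0.988, 0.001], [0.004, -0.001, -1.0]]
wrist_force: [-3.4, -2.1, 14.5]
width: 0.506
```

```bash
python3 d.py .577 .251 .097
```

```text
t 8.05 p [0.5787 0.25   0.097 ] yaw -8.86 z [ 4.2e-03  8.0e-04 -1.0e+00] F [-3.37 -2.08 14.5 ] w 0.506
tool mm to goal [-1.8 -0.7 -0.1] j [ 0.33  0.27  1.51 -0.    1.36  2.05]
```

>>> {"method": "send_rows", "body": {"commands": [{"travel": [-0.5,0,1.5],"rot": [0,0,0],"claw": 1},{"travel": [-0.5,0,1],"rot": [0,0,0],"claw": 1},{"travel": [0,0,0],"rot": [0,0,0],"claw": 1},{"travel": [0,0,0],"rot": [0,0,0],"claw": 1},{"travel": [0,0,0],"rot": [0,0,0],"claw": 1},{"travel": [0,0,0],"rot": [0,0,0],"claw": 1},{"travel": [0,0,0],"rot": [0,0,0],"claw": 1}]}}

```text
time: 8.75
ee_pos: [0.5789, 0.2509, 0.0963]
ee_rot: [[0.988, -0.154, 0.007], [-0.154, -0.988, 0.002], [0.007, -0.003, -1.0]]
wrist_force: [-1.9, -1.5, 21.3]
width: 0.506
```

```bash
python3 d.py .577 .251 .097
python3 - <<'E'
from h import *
from scipy.optimize import least_squares
c=snap("side"); np.savez("side2.npz",**c); W=cloud(c)
save("side2.png",cv2.resize(c["image"][170:300,190:320],(600,600),interpolation=2))
p=W[195:270,230:280].reshape(-1,3)
h=cv2.cvtColor(c["image"],cv2.COLOR_RGB2HSV)[195:270,230:280]; m=cv2.inRange(h,(3,150,80),(15,255,255)).ravel()>0
q=p[m]; print("pad z",np.nanpercentile(q[:,2],[10,50,90]).round(4),len(q))
p=p[~np.isnan(p).any(1)]; p=p[np.hypot(p[:,0]-.577,p[:,1]-.25)<.04]
for lo,hi in((.055,.09),(.09,.125)):
    q=p[(p[:,2]>lo)&(p[:,2]<hi)]
    r=least_squares(lambda a:np.hypot(q[:,0]-a[0],q[:,1]-a[1])-.024,[.576,.25],loss="soft_l1",f_scale=.002)
    print(lo,hi,len(q),r.x.round(4),np.std(r.fun).round(4))
E
```

```text
t 8.75 p [0.5789 0.2509 0.0963] yaw -8.85 z [ 0.0071  0.0022 -1.    ] F [-1.93 -1.49 21.28] w 0.506
tool mm to goal [-1.9  0.2 -0.7] j [ 0.33  0.27  1.51 -0.    1.35  2.05]
pad z [0.0445 0.0461 0.048 ] 138
0.055 0.09 221 [0.578  0.2536] 0.0006
0.09 0.125 255 [0.5785 0.2524] 0.0011
```

View pics/side2.png

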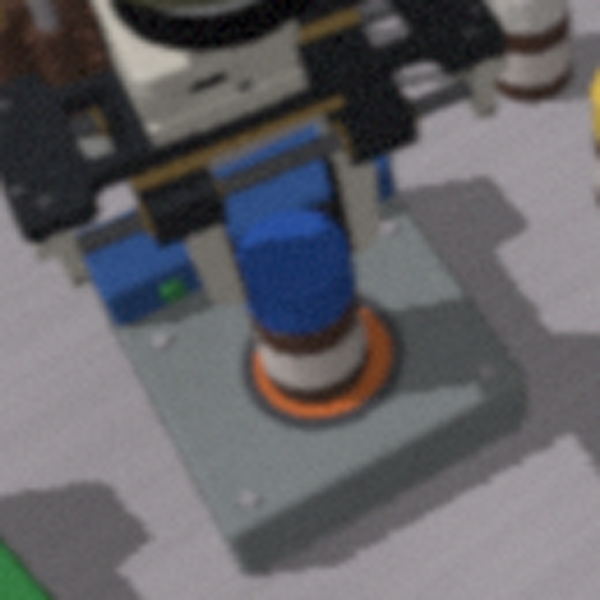

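Pad top reads 0.046 m, which is fully down. Force rose to about 22 N as it met its stop. The pack (crop (303,300)) stands upright inside the pad ring, within about 3 mm of the centre. I hold for another second, then lift.

>>> {"method": "send_rows", "body": {"commands": [{"travel": [0,0,0],"rot": [0,0,0],"claw": 1},{"travel": [0,0,0],"rot": [0,0,0],"claw": 1},{"travel": [0,0,0],"rot": [0,0,0],"claw": 1},{"travel": [0,0,0],"rot": [0,0,0],"claw": 1},{"travel": [0,0,0],"rot": [0,0,0],"claw": 1},{"travel": [0,0,0],"rot": [0,0,0],"claw": 1},{"travel": [0,0,0],"rot": [0,0,0],"claw": 1},{"travel": [0,0,-5],"rot": [0,0,0],"claw": 1},{"travel": [0,0,-5],"rot": [0,0,0],"claw": 1},{"travel": [0,0,-10],"rot": [0,0,0],"claw": 1},{"travel": [0,0,-15],"rot": [0,0,0],"claw": 1},{"travel": [0,0,-20],"rot": [0,0,0],"claw": 1},{"travel": [0,0,-20],"rot": [0,0,0],"claw": 1},{"travel": [0,0,-20],"rot": [0,0,0],"claw": 1},{"travel": [0,0,-15],"rot": [0,0,0],"claw": 1},{"travel": [0,0,0],"rot": [0,0,0],"claw": 1},{"travel": [0,0,0],"rot": [0,0,0],"claw": 1}]}}

```text
time: 10.5
ee_pos: [0.5758, 0.2498, 0.201]
ee_rot: [[0.988, -0.154, -0.0], [-0.154, -0.988, -0.0], [-0.0, 0.0, -1.0]]
wrist_force: [-0.2, 0.1, -2.5]
width: 0.507
```

```bash
python3 d.py .552 -.236 .2
```

```text
t 10.5 p [0.5758 0.2498 0.201 ] yaw -8.86 z [-4.e-04 -2.e-04 -1.e+00] F [-0.25  0.06 -2.48] w 0.507
tool mm to goal [ 51.4 483.7   1.1] j [ 0.33  0.2   1.39 -0.    1.55  2.05]
```

>>> {"method": "send_rows", "body": {"commands": [{"travel": [3,10,0],"rot": [0,0,0],"claw": 1},{"travel": [3,24,0],"rot": [0,0,0],"claw": 1},{"travel": [3,30,0],"rot": [0,0,0],"claw": 1},{"travel": [3,30,0],"rot": [0,0,0],"claw": 1},{"travel": [3,30,0],"rot": [0,0,0],"claw": 1},{"travel": [3,30,0],"rot": [0,0,0],"claw": 1},{"travel": [3,30,0],"rot": [0,0,0],"claw": 1},{"travel": [3,30,0],"rot": [0,0,0],"claw": 1},{"travel": [3,30,0],"rot": [0,0,0],"claw": 1},{"travel": [3,30,0],"rot": [0,0,0],"claw": 1},{"travel": [3,30,0],"rot": [0,0,0],"claw": 1},{"travel": [3,30,0],"rot": [0,0,0],"claw": 1},{"travel": [3,30,0],"rot": [0,0,0],"claw": 1},{"travel": [3,30,0],"rot": [0,0,0],"claw": 1},{"travel": [3,30,0],"rot": [0,0,0],"claw": 1},{"travel": [3,30,0],"rot": [0,0,0],"claw": 1},{"travel": [3,20,0],"rot": [0,0,0],"claw": 1},{"travel": [0,10,0],"rot": [0,0,0],"claw": 1},{"travel": [0,0,0],"rot": [0,0,0],"claw": 1},{"travel": [0,0,0],"rot": [0,0,0],"claw": 1}]}}

```text
time: 12.5
ee_pos: [0.5514, -0.2355, 0.2008]
ee_rot: [[0.988, -0.154, -0.001], [-0.154, -0.988, 0.001], [-0.001, -0.001, -1.0]]
wrist_force: [0.9, 1.2, -2.0]
width: 0.507
```

```bash
python3 d.py .552 -.236 .0725
python3 - <<'E'
from h import *
c=snap("side"); np.savez("side3.npz",**c); 
save("side3.png",cv2.resize(c["image"][20:220,310:510],(600,600),interpolation=2))
c=snap("top"); np.savez("top3.npz",**c)
E
```

```text
t 12.5 p [ 0.5514 -0.2355  0.2008] yaw -8.87 z [-9.e-04  1.e-03 -1.e+00] F [ 0.91  1.19 -2.04] w 0.507
tool mm to goal [  0.8   0.6 128.3] j [-0.49  0.13  1.48  0.    1.54  1.24]
```

View pics/side3.png

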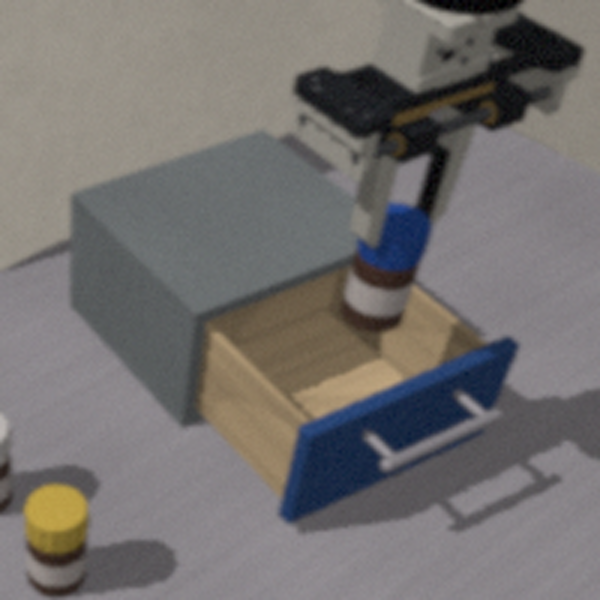

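The pack, crop (385,265), hangs upright over the drawer opening, clear of the front (blue, (400,430)) and the side walls. I lower it gently.

>>> {"method": "send_rows", "body": {"commands": [{"travel": [0.5,0.5,10],"rot": [0,0,0],"claw": 1},{"travel": [0,0,15],"rot": [0,0,0],"claw": 1},{"travel": [0,0,15],"rot": [0,0,0],"claw": 1},{"travel": [0,0,15],"rot": [0,0,0],"claw": 1},{"travel": [0,0,15],"rot": [0,0,0],"claw": 1},{"travel": [0,0,15],"rot": [0,0,0],"claw": 1},{"travel": [0,0,15],"rot": [0,0,0],"claw": 1},{"travel": [0,0,10],"rot": [0,0,0],"claw": 1},{"travel": [0,0,8],"rot": [0,0,0],"claw": 1},{"travel": [0,0,4],"rot": [0,0,0],"claw": 1},{"travel": [0,0,2],"rot": [0,0,0],"claw": 1},{"travel": [0,0,1],"rot": [0,0,0],"claw": 1},{"travel": [0,0,0],"rot": [0,0,0],"claw": 1},{"travel": [0,0,0],"rot": [0,0,0],"claw": 1},{"travel": [0,0,0],"rot": [0,0,0],"claw": 1}]}}

```text
time: 14.1
ee_pos: [0.5525, -0.2369, 0.0769]
ee_rot: [[0.988, -0.154, 0.001], [-0.154, -0.988, -0.0], [0.001, 0.0, -1.0]]
wrist_force: [-0.2, -0.6, -2.7]
width: 0.509
```

```bash
python3 d.py .552 -.236 .0725
```

```text
t 14.1 p [ 0.5525 -0.2369  0.0769] yaw -8.86 z [ 6.e-04 -4.e-04 -1.e+00] F [-0.22 -0.59 -2.74] w 0.509
tool mm to goal [-0.6 -0.8  4.4] j [-0.49  0.21  1.61 -0.    1.32  1.24]
```

>>> {"method": "send_rows", "body": {"commands": [{"travel": [0,0,1],"rot": [0,0,0],"claw": 1},{"travel": [0,0,1],"rot": [0,0,0],"claw": 1},{"travel": [0,0,1],"rot": [0,0,0],"claw": 1},{"travel": [0,0,1],"rot": [0,0,0],"claw": 1},{"travel": [0,0,0.5],"rot": [0,0,0],"claw": 1},{"travel": [0,0,0],"rot": [0,0,0],"claw": 1},{"travel": [0,0,0],"rot": [0,0,0],"claw": 1}]}}

```text
time: 14.8
ee_pos: [0.5527, -0.2368, 0.0727]
ee_rot: [[0.988, -0.154, 0.001], [-0.154, -0.988, -0.0], [0.001, 0.0, -1.0]]
wrist_force: [-0.9, 2.9, 5.0]
width: 0.503
```

Contact with the floor confirmed (force rose by about 7.5 N). Release, then raise straight up.

>>> {"method": "send_rows", "body": {"commands": [{"travel": [0,0,0],"rot": [0,0,0],"claw": 0.45},{"travel": [0,0,0],"rot": [0,0,0],"claw": 0.4},{"travel": [0,0,0],"rot": [0,0,0],"claw": 0.3},{"travel": [0,0,0],"rot": [0,0,0],"claw": 0.25},{"travel": [0,0,0],"rot": [0,0,0],"claw": 0.2},{"travel": [0,0,0],"rot": [0,0,0],"claw": 0.2},{"travel": [0,0,0],"rot": [0,0,0],"claw": 0.2},{"travel": [0,0,-5],"rot": [0,0,0],"claw": 0.2},{"travel": [0,0,-10],"rot": [0,0,0],"claw": 0.2},{"travel": [0,0,-15],"rot": [0,0,0],"claw": 0.2},{"travel": [0,0,-20],"rot": [0,0,0],"claw": 0.2},{"travel": [0,0,-30],"rot": [0,0,0],"claw": 0.2},{"travel": [0,0,-30],"rot": [0,0,0],"claw": 0.2},{"travel": [0,0,-15],"rot": [0,0,0],"claw": 0.2},{"travel": [0,0,0],"rot": [0,0,0],"claw": 0.2}]}}

```text
time: 16.3
ee_pos: [0.5541, -0.2377, 0.2011]
ee_rot: [[0.988, -0.154, 0.006], [-0.154, -0.988, -0.003], [0.006, 0.002, -1.0]]
wrist_force: [1.2, -0.6, -0.1]
width: 0.802
```

```bash
python3 d.py .4 -.212 .2
python3 - <<'E'
from h import *
c=snap("side"); np.savez("side4.npz",**c); W=cloud(c)
save("side4.png",cv2.resize(c["image"][20:220,310:510],(600,600),interpolation=2))
hsv=cv2.cvtColor(c["image"],cv2.COLOR_RGB2HSV); m=cv2.inRange(hsv,(100,120,40),(130,255,255))>0
q=W[m]; q=q[(np.hypot(q[:,0]-.553,q[:,1]+.237)<.03)]; print("lid",len(q),np.nanpercentile(q[:,2],[5,50,95]).round(4)); t=q[q[:,2]>.1].astype(np.float32); print(cv2.minEnclosingCircle(t[:,:2].copy()))
# handle: bar points just in front of the drawer front
u=np.array([.988,-.154]); v=np.array([.154,.988]); f=np.array([.4935,-.227])
P=W[~np.isnan(W).any(2)]; a=(P[:,:2]-f)@u; b=(P[:,:2]-f)@v
k=(a>-.075)&(a<-.02)&(abs(b)<.07)&(P[:,2]>.07)&(P[:,2]<.12)
print("handle along u",np.percentile(a[k],[1,10,50,90]).round(4),"v",np.percentile(b[k],[2,98]).round(4),"z",np.percentile(P[k,2],[5,50,95]).round(4),k.sum())
E
```

```text
t 16.3 p [ 0.5541 -0.2377  0.2011] yaw -8.86 z [ 0.0058 -0.0031 -1.    ] F [ 1.15 -0.55 -0.09] w 0.802
tool mm to goal [-1.562e+02 -1.700e+00  1.000e-01] j [-0.49  0.13  1.48 -0.    1.53  1.24]
lid 316 [0.0836 0.1054 0.1081]
((0.5507743954658508, -0.2325800657272339), 0.024795768782496452)
handle along u [-0.046  -0.0451 -0.0414 -0.0287] v [-0.0561  0.0564] z [0.0909 0.0956 0.098 ] 247
```

View pics/side4.png

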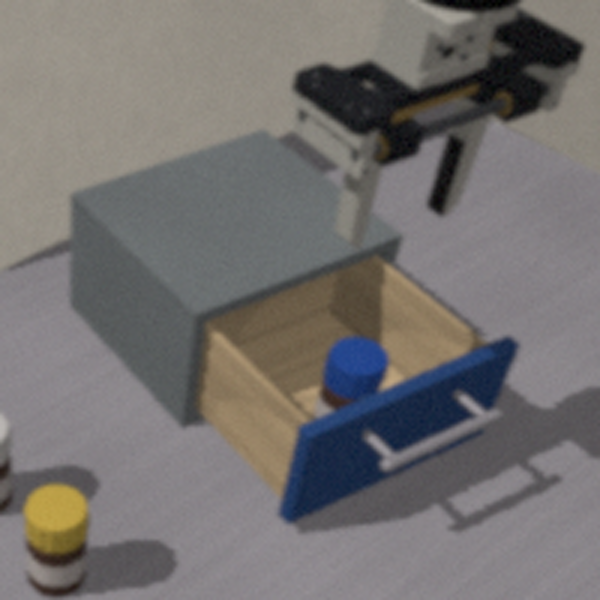

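The pack stands upright in the drawer behind the front wall (crop (355,370)), lid top at 0.107 m = 22 + 85 mm. Now shut the fingers, go in front of the handle and come down.

>>> {"method": "send_rows", "body": {"commands": [{"travel": [-15,-1,0],"rot": [0,0,0],"claw": 1},{"travel": [-25,0,0],"rot": [0,0,0],"claw": 1},{"travel": [-30,0,0],"rot": [0,0,0],"claw": 1},{"travel": [-30,0,0],"rot": [0,0,0],"claw": 1},{"travel": [-30,0,0],"rot": [0,0,0],"claw": 1},{"travel": [-22,0,0],"rot": [0,0,0],"claw": 1},{"travel": [-10,0,0],"rot": [0,0,0],"claw": 1},{"travel": [0,0,0],"rot": [0,0,0],"claw": 1},{"travel": [0,0,0],"rot": [0,0,0],"claw": 1},{"travel": [0,0,10],"rot": [0,0,0],"claw": 1},{"travel": [0,0,20],"rot": [0,0,0],"claw": 1},{"travel": [0,0,25],"rot": [0,0,0],"claw": 1},{"travel": [0,0,25],"rot": [0,0,0],"claw": 1},{"travel": [0,0,25],"rot": [0,0,0],"claw": 1},{"travel": [0,0,15],"rot": [0,0,0],"claw": 1},{"travel": [0,0,6],"rot": [0,0,0],"claw": 1},{"travel": [0,0,0],"rot": [0,0,0],"claw": 1},{"travel": [0,0,0],"rot": [0,0,0],"claw": 1}]}}

```text
time: 18.15
ee_pos: [0.3928, -0.211, 0.0714]
ee_rot: [[0.988, -0.154, 0.0], [-0.154, -0.988, -0.0], [0.001, 0.0, -1.0]]
wrist_force: [-0.5, -0.6, 0.8]
width: 0.005
```

```bash
python3 d.py .448 -.220 .075
```

```text
t 18.15 p [ 0.3928 -0.211   0.0714] yaw -8.85 z [ 5.e-04 -3.e-04 -1.e+00] F [-0.55 -0.61  0.78] w 0.005
tool mm to goal [55.9  0.4 -3.5] j [-0.61 -0.2   2.04  0.    1.3   1.12]
```

>>> {"method": "send_rows", "body": {"commands": [{"travel": [10,0,0],"rot": [0,0,0],"claw": 1},{"travel": [10,0,0],"rot": [0,0,0],"claw": 1},{"travel": [8,0,0],"rot": [0,0,0],"claw": 1},{"travel": [6,0,0],"rot": [0,0,0],"claw": 1},{"travel": [4,0,0],"rot": [0,0,0],"claw": 1},{"travel": [3,0,0],"rot": [0,0,0],"claw": 1},{"travel": [3,0,0],"rot": [0,0,0],"claw": 1},{"travel": [3,0,0],"rot": [0,0,0],"claw": 1},{"travel": [3,0,0],"rot": [0,0,0],"claw": 1},{"travel": [4,0,0],"rot": [0,0,0],"claw": 1},{"travel": [5,0,0],"rot": [0,0,0],"claw": 1},{"travel": [5,0,0],"rot": [0,0,0],"claw": 1},{"travel": [6,0,0],"rot": [0,0,0],"claw": 1},{"travel": [6,0,0],"rot": [0,0,0],"claw": 1},{"travel": [6,0,0],"rot": [0,0,0],"claw": 1},{"travel": [6,0,0],"rot": [0,0,0],"claw": 1},{"travel": [6,0,0],"rot": [0,0,0],"claw": 1},{"travel": [6,0,0],"rot": [0,0,0],"claw": 1}]}}

```text
time: 19.95
ee_pos: [0.4916, -0.2262, 0.0709]
ee_rot: [[0.988, -0.154, -0.0], [-0.154, -0.988, 0.0], [-0.0, -0.0, -1.0]]
wrist_force: [-0.8, 0.4, 0.9]
width: 0.002
```

```bash
python3 d.py .448 -.220 .075
python3 - <<'E'
from h import *
c=snap("side"); np.savez("side5.npz",**c)
save("side5.png",cv2.resize(c["image"][20:220,310:510],(600,600),interpolation=2))
E
```

```text
t 19.95 p [ 0.4916 -0.2262  0.0709] yaw -8.86 z [-0.e+00  1.e-04 -1.e+00] F [-0.8   0.39  0.85] w 0.002
tool mm to goal [-44.    0.6  -4.1] j [-0.53  0.07  1.79  0.    1.29  1.2 ]
```

View pics/side5.png

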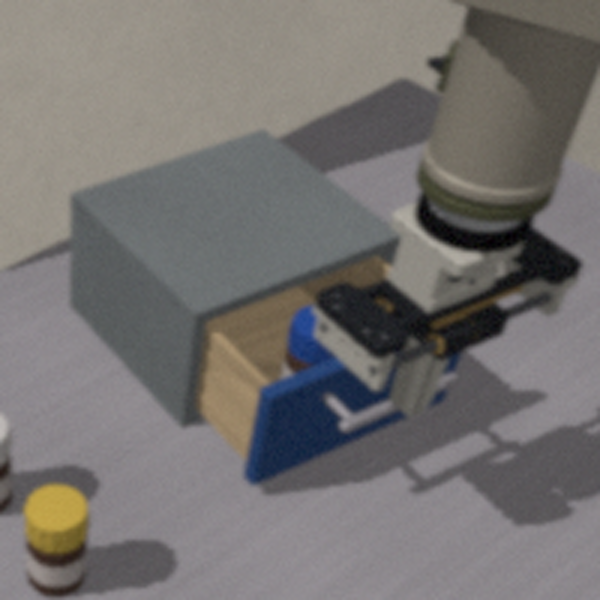

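The drawer is closing under the shut fingers (crop (415,390)) and the pack is still upright (305,340). Carry on.

>>> {"method": "send_rows", "body": {"commands": [{"travel": [5,0,0],"rot": [0,0,0],"claw": 1},{"travel": [6,0,0],"rot": [0,0,0],"claw": 1},{"travel": [6,0,0],"rot": [0,0,0],"claw": 1},{"travel": [6,0,0],"rot": [0,0,0],"claw": 1},{"travel": [6,0,0],"rot": [0,0,0],"claw": 1},{"travel": [6,0,0],"rot": [0,0,0],"claw": 1},{"travel": [6,0,0],"rot": [0,0,0],"claw": 1},{"travel": [6,0,0],"rot": [0,0,0],"claw": 1},{"travel": [5,0,0],"rot": [0,0,0],"claw": 1},{"travel": [4,0,0],"rot": [0,0,0],"claw": 1},{"travel": [3,0,0],"rot": [0,0,0],"claw": 1},{"travel": [2,0,0],"rot": [0,0,0],"claw": 1},{"travel": [2,0,0],"rot": [0,0,0],"claw": 1},{"travel": [0,0,0],"rot": [0,0,0],"claw": 1}]}}

```text
time: 21.4
ee_pos: [0.5536, -0.2359, 0.071]
ee_rot: [[0.988, -0.154, 0.0], [-0.154, -0.988, -0.0], [0.0, 0.0, -1.0]]
wrist_force: [0.5, 0.9, 1.3]
width: 0.007
```

```bash
python3 d.py .448 -.220 .075
python3 - <<'E'
from h import *
c=snap("side"); W=cloud(c); f=np.array([.4935,-.227]);u=np.array([.988,-.154]); v=np.array([.154,.988])
hsv=cv2.cvtColor(c["image"],cv2.COLOR_RGB2HSV); m=cv2.inRange(hsv,(100,120,40),(130,255,255))>0
q=W[m]; a=(q[:,:2]-f)@u; b=(q[:,:2]-f)@v; k=(abs(b)<.12)&(a>-.03)&(a<.2)
o=k&(q[:,2]>.04)&(q[:,2]<.09)&(b>.05); print("front outer u",np.percentile(a[o],[10,50,90]).round(4),o.sum())
c0=dict(np.load("side0.npz")); W0=cloud(c0); m0=cv2.inRange(cv2.cvtColor(c0["image"],cv2.COLOR_RGB2HSV),(100,120,40),(130,255,255))>0
q=W0[m0]; a=(q[:,:2]-f)@u; b=(q[:,:2]-f)@v; o=(abs(b)<.12)&(abs(a)<.03)&(q[:,2]>.04)&(q[:,2]<.09)&(b>.05); print("start outer",np.percentile(a[o],[10,50,90]).round(4))
# cabinet front face
P=W[~np.isnan(W).any(2)]; a=(P[:,:2]-f)@u; b=(P[:,:2]-f)@v; k=(P[:,2]>.126)&(P[:,2]<.134)&(abs(b)<.1)&(a>.05)&(a<.4); print("cab top from u",np.percentile(a[k],[1,99]).round(4))
E
```

```text
t 21.4 p [ 0.5536 -0.2359  0.071 ] yaw -8.86 z [ 3.e-04 -1.e-04 -1.e+00] F [0.5  0.91 1.31] w 0.007
tool mm to goal [-106.8    0.5   -4. ] j [-0.49  0.22  1.61  0.    1.31  1.24]
front outer u [0.1071 0.1083 0.11  ] 266
start outer [-0.0058 -0.0048 -0.0027]
cab top from u [0.0571 0.3494]
```

>>> {"method": "send_rows", "body": {"commands": [{"travel": [2,0,0],"rot": [0,0,0],"claw": 1},{"travel": [2,0,0],"rot": [0,0,0],"claw": 1},{"travel": [2,0,0],"rot": [0,0,0],"claw": 1},{"travel": [2,0,0],"rot": [0,0,0],"claw": 1},{"travel": [0,0,0],"rot": [0,0,0],"claw": 1},{"travel": [0,0,0],"rot": [0,0,0],"claw": 1}]}}

```text
time: 22.05
ee_pos: [0.5615, -0.2372, 0.071]
ee_rot: [[0.988, -0.154, 0.0], [-0.154, -0.988, -0.0], [0.0, 0.0, -1.0]]
wrist_force: [-0.4, -0.3, 1.2]
width: 0.001
```

>>> {"method": "send_rows", "body": {"commands": [{"travel": [2,0,0],"rot": [0,0,0],"claw": 1},{"travel": [2,0,0],"rot": [0,0,0],"claw": 1},{"travel": [0,0,0],"rot": [0,0,0],"claw": 1},{"travel": [0,0,0],"rot": [0,0,0],"claw": 1}]}}

```text
time: 22.45
ee_pos: [0.5654, -0.2377, 0.071]
ee_rot: [[0.988, -0.154, 0.0], [-0.154, -0.988, -0.0], [0.0, 0.0, -1.0]]
wrist_force: [-0.2, 0.0, 0.7]
width: 0.007
```

>>> {"method": "send_rows", "body": {"commands": [{"travel": [2,0,0],"rot": [0,0,0],"claw": 1},{"travel": [2,0,0],"rot": [0,0,0],"claw": 1},{"travel": [0,0,0],"rot": [0,0,0],"claw": 1},{"travel": [0,0,0],"rot": [0,0,0],"claw": 1}]}}

```text
time: 22.85
ee_pos: [0.5693, -0.2384, 0.071]
ee_rot: [[0.988, -0.154, 0.0], [-0.154, -0.988, -0.0], [0.0, 0.0, -1.0]]
wrist_force: [-0.0, 1.0, -0.2]
width: 0.009
```

>>> {"method": "send_rows", "body": {"commands": [{"travel": [1.5,0,0],"rot": [0,0,0],"claw": 1},{"travel": [1.5,0,0],"rot": [0,0,0],"claw": 1},{"travel": [0,0,0],"rot": [0,0,0],"claw": 1},{"travel": [0,0,0],"rot": [0,0,0],"claw": 1}]}}

```text
time: 23.25
ee_pos: [0.5722, -0.2388, 0.0709]
ee_rot: [[0.988, -0.154, 0.0], [-0.154, -0.988, 0.0], [0.0, -0.0, -1.0]]
wrist_force: [-0.1, 0.6, 0.8]
width: 0.005
```

```bash
python3 d.py .448 -.220 .075
python3 - <<'E'
from h import *
c=snap("side"); W=cloud(c); f=np.array([.4935,-.227]);u=np.array([.988,-.154]); v=np.array([.154,.988])
save("side6.png",cv2.resize(c["image"][20:220,310:510],(600,600),interpolation=2))
hsv=cv2.cvtColor(c["image"],cv2.COLOR_RGB2HSV); m=cv2.inRange(hsv,(100,120,40),(130,255,255))>0
q=W[m]; a=(q[:,:2]-f)@u; b=(q[:,:2]-f)@v; o=(abs(b)<.12)&(a>-.03)&(a<.2)&(q[:,2]>.04)&(q[:,2]<.09)&(b>.05); print("front outer u",np.percentile(a[o],[10,50,90]).round(4),o.sum())
E
```

```text
t 23.25 p [ 0.5722 -0.2388  0.0709] yaw -8.85 z [ 1.e-04  0.e+00 -1.e+00] F [-0.13  0.64  0.81] w 0.005
tool mm to goal [-125.6    0.6   -4.1] j [-0.48  0.27  1.56  0.    1.31  1.25]
front outer u [0.126  0.1273 0.1296] 276
```

View pics/side6.png

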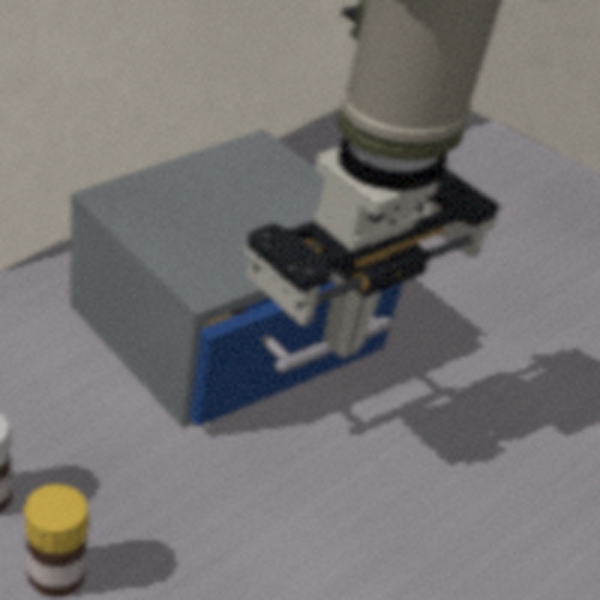

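The drawer is nearly shut. A thin wooden edge still shows at crop (215,320). I keep creeping forward until the force rises.

>>> {"method": "send_rows", "body": {"commands": [{"travel": [1.5,0,0],"rot": [0,0,0],"claw": 1},{"travel": [1.5,0,0],"rot": [0,0,0],"claw": 1},{"travel": [0,0,0],"rot": [0,0,0],"claw": 1},{"travel": [0,0,0],"rot": [0,0,0],"claw": 1}]}}

```text
time: 23.7
ee_pos: [0.5752, -0.2393, 0.071]
ee_rot: [[0.988, -0.154, 0.0], [-0.154, -0.988, -0.0], [0.0, 0.0, -1.0]]
wrist_force: [-0.5, -0.4, -0.3]
width: 0.004
```

>>> {"method": "send_rows", "body": {"commands": [{"travel": [1.5,0,0],"rot": [0,0,0],"claw": 1},{"travel": [1.5,0,0],"rot": [0,0,0],"claw": 1},{"travel": [0,0,0],"rot": [0,0,0],"claw": 1},{"travel": [0,0,0],"rot": [0,0,0],"claw": 1}]}}

```text
time: 24.1
ee_pos: [0.5768, -0.2395, 0.0706]
ee_rot: [[0.988, -0.154, -0.003], [-0.154, -0.988, 0.001], [-0.003, -0.0, -1.0]]
wrist_force: [-7.0, 1.8, 3.8]
width: 0.006
```

Stop reached: force 7 N and the motion stalled. Back off, rise and check.

>>> {"method": "send_rows", "body": {"commands": [{"travel": [0,0,0],"rot": [0,0,0],"claw": 1},{"travel": [-2,0,0],"rot": [0,0,0],"claw": 1},{"travel": [-5,0,0],"rot": [0,0,0],"claw": 1},{"travel": [-15,0,0],"rot": [0,0,0],"claw": 1},{"travel": [-30,0,0],"rot": [0,0,0],"claw": 1},{"travel": [-35,0,0],"rot": [0,0,0],"claw": 1},{"travel": [-35,0,0],"rot": [0,0,0],"claw": 1},{"travel": [-20,0,-20],"rot": [0,0,0],"claw": 1},{"travel": [0,0,-40],"rot": [0,0,0],"claw": 1},{"travel": [0,0,-40],"rot": [0,0,0],"claw": 1},{"travel": [0,0,-20],"rot": [0,0,0],"claw": 1},{"travel": [0,0,0],"rot": [0,0,0],"claw": 1},{"travel": [0,0,0],"rot": [0,0,0],"claw": 1}]}}

```text
time: 25.4
ee_pos: [0.4378, -0.2179, 0.1908]
ee_rot: [[0.988, -0.154, 0.001], [-0.154, -0.988, -0.0], [0.001, 0.0, -1.0]]
wrist_force: [-0.5, -0.5, 0.0]
width: 0.005
```

```bash
python3 d.py .448 -.220 .075
python3 - <<'E'
from h import *
c=snap("side"); W=cloud(c); f=np.array([.4935,-.227]);u=np.array([.988,-.154]); v=np.array([.154,.988])
hsv=cv2.cvtColor(c["image"],cv2.COLOR_RGB2HSV); m=cv2.inRange(hsv,(100,120,40),(130,255,255))>0
q=W[m]; a=(q[:,:2]-f)@u; b=(q[:,:2]-f)@v; o=(abs(b)<.12)&(a>-.03)&(a<.2)&(q[:,2]>.04)&(q[:,2]<.09)&(b>.05); print("front outer u",np.percentile(a[o],[10,50,90]).round(4),o.sum())
p=W[228:265,240:280][cv2.inRange(hsv[228:265,240:280],(3,150,80),(15,255,255))>0]; print("pad z",np.nanmedian(p[:,2]))
c0=dict(np.load("side0.npz")); W0=cloud(c0)
y=lambda W,h:np.nanmedian(W[178:205,314:345][cv2.inRange(h[178:205,314:345],(20,120,80),(32,255,255))>0],0)
print("yellow",y(W,hsv),y(W0,cv2.cvtColor(c0["image"],cv2.COLOR_RGB2HSV)))
save("fin.png",c["image"])
E
```

```text
t 25.4 p [ 0.4378 -0.2179  0.1908] yaw -8.86 z [ 9.e-04 -5.e-04 -1.e+00] F [-0.47 -0.51  0.04] w 0.005
tool mm to goal [ 10.2   0.5 115.8] j [-0.57 -0.17  1.79  0.    1.52  1.16]
front outer u [0.1298 0.1311 0.1336] 272
pad z 0.059847540897235124
yellow [0.58351092 0.05849506 0.08397212] [0.58366265 0.05836304 0.08386659]
```

View pics/fin.png

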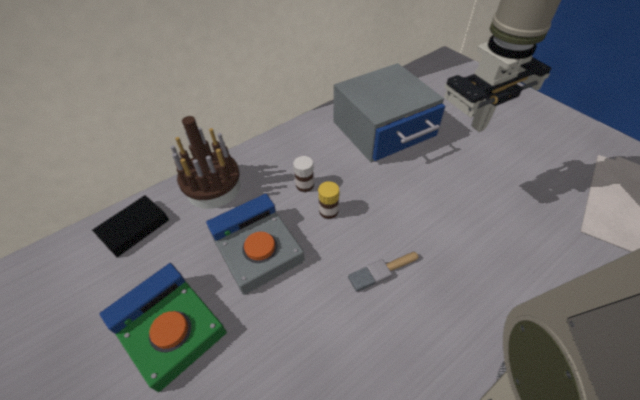

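The final view shows the drawer shut, pad up, and the white and yellow packs and brush in place. One last check that the front is seated: compare it with the cabinet's front plane, and push a bit harder to be certain.

>>> {"method": "send_rows", "body": {"commands": [{"travel": [-10,0,30],"rot": [0,0,0],"claw": 1},{"travel": [0,0,40],"rot": [0,0,0],"claw": 1},{"travel": [0,0,40],"rot": [0,0,0],"claw": 1},{"travel": [0,0,10],"rot": [0,0,0],"claw": 1},{"travel": [30,0,0],"rot": [0,0,0],"claw": 1},{"travel": [40,0,0],"rot": [0,0,0],"claw": 1},{"travel": [40,0,0],"rot": [0,0,0],"claw": 1},{"travel": [20,0,0],"rot": [0,0,0],"claw": 1},{"travel": [10,0,0],"rot": [0,0,0],"claw": 1},{"travel": [6,0,0],"rot": [0,0,0],"claw": 1},{"travel": [3,0,0],"rot": [0,0,0],"claw": 1},{"travel": [2,0,0],"rot": [0,0,0],"claw": 1},{"travel": [2,0,0],"rot": [0,0,0],"claw": 1},{"travel": [0,0,0],"rot": [0,0,0],"claw": 1},{"travel": [0,0,0],"rot": [0,0,0],"claw": 1}]}}

```text
time: 26.95
ee_pos: [0.5769, -0.2396, 0.0708]
ee_rot: [[0.988, -0.154, -0.003], [-0.154, -0.988, 0.001], [-0.003, -0.0, -1.0]]
wrist_force: [-7.5, 1.4, 2.8]
width: 0.004
```

Same stop at the same place. One firmer millimetre:

>>> {"method": "send_rows", "body": {"commands": [{"travel": [1.5,0,0],"rot": [0,0,0],"claw": 1},{"travel": [0,0,0],"rot": [0,0,0],"claw": 1},{"travel": [0,0,0],"rot": [0,0,0],"claw": 1}]}}

```text
time: 27.25
ee_pos: [0.5772, -0.2397, 0.0706]
ee_rot: [[0.988, -0.155, -0.006], [-0.155, -0.988, 0.001], [-0.006, -0.001, -1.0]]
wrist_force: [-12.4, 2.0, 6.1]
width: 0.007
```

Hard stop (12 N, 0.3 mm of motion). Retract and hand in.

>>> {"method": "send_rows", "body": {"commands": [{"travel": [-3,0,0],"rot": [0,0,0],"claw": 1},{"travel": [-5,0,0],"rot": [0,0,0],"claw": 1},{"travel": [-15,0,0],"rot": [0,0,0],"claw": 1},{"travel": [-30,0,0],"rot": [0,0,0],"claw": 1},{"travel": [-35,0,0],"rot": [0,0,0],"claw": 1},{"travel": [-35,0,0],"rot": [0,0,0],"claw": 1},{"travel": [-20,0,-20],"rot": [0,0,0],"claw": 1},{"travel": [0,0,-40],"rot": [0,0,0],"claw": 1},{"travel": [0,0,-40],"rot": [0,0,0],"claw": 1},{"travel": [0,0,0],"rot": [0,0,0],"claw": 1},{"travel": [0,0,0],"rot": [0,0,0],"claw": 1},{"travel": [0,0,0],"rot": [0,0,0],"claw": 1}]}}

```text
time: 28.45
ee_pos: [0.4385, -0.2177, 0.1697]
ee_rot: [[0.988, -0.154, -0.001], [-0.154, -0.988, 0.001], [-0.001, -0.001, -1.0]]
wrist_force: [-0.0, 0.2, -0.5]
width: 0.007
```

Run:
```python
from h import *
c=snap("side"); W=cloud(c); f=np.array([.4935,-.227]);u=np.array([.988,-.154]); v=np.array([.154,.988])
hsv=cv2.cvtColor(c["image"],cv2.COLOR_RGB2HSV); m=cv2.inRange(hsv,(100,120,40),(130,255,255))>0
q=W[m]; a=(q[:,:2]-f)@u; b=(q[:,:2]-f)@v; o=(abs(b)<.12)&(a>-.03)&(a<.2)&(q[:,2]>.04)&(q[:,2]<.09)&(b>.05); print("front outer u",np.percentile(a[o],[10,50,90]).round(4))
print(state()["wrist_force"]); print(finish_job())
```

```text
front outer u [0.1299 0.1314 0.1338]
[ 0.64262222 -0.44076479 -0.67145848]
the job is handed in; nothing more can be done
None
```

The job is handed in at about 28.5 s. I pressed the blue-lidded pack onto the grey marker's pad, set it down in the drawer and let go, then pushed the drawer shut by its handle.

- **Press:** the pad top measured 0.046 m (fully down) at about 22 N, with the pack within about 3 mm of the pad's middle. I held it there for over a second.
- **Pack in drawer:** after I let go it stood upright with its lid top at 0.107 m, which matches standing on the floor. I could not see it once the drawer was shut. It was upright when I last saw it, part-way through closing.
- **Drawer:** it travelled about 136 mm and met the same hard stop twice, the second time with 12 N for 0.3 mm of movement. By my rough estimate of the cabinet's front plane, the drawer front still sits about 5 mm proud, so I relied on the stop.
- **Other items:** the pad was back up at 0.060 m and the yellow pack had moved less than 1 mm. The white pack and brush looked unmoved in the last picture, though I did not measure them. The robot was clear of everything at the end.

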